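Sort two leadscrews onto their pitch gauges

TASK

The two stage leadscrews in the white rack look alike but differ in thread pitch. Lay each one on the gauge stand whose notched plate matches its thread, shifting it lengthways if it rides high, so that the teeth drop into the thread and both plain ends lie fully down in their V-notches; set them down gently, do not drop or force them onto the gauges. Leave the smooth guide rod in the rack and everything else on the bench where it is.

Things in the scene. Friction and masses are not known exactly. Their poses are not given: they have to be found in the camera images.
- screw_fine: steel leadscrew, 7 mm pitch, 150 mm long, about 0.6 kg, lying level in the rack, axis 60 mm above the bench. Thread 80 mm long, 34 mm across its 3 mm wide crests, 26 mm across the roots; plain ends of 16 mm diameter beyond shoulders 46 mm from the middle. Origin: middle of its axis, at a groove (crests 3.5, 10.5.. mm either side). y runs along the screw; both ends are alike.
- screw_coarse: steel leadscrew, 10 mm pitch, otherwise like screw_fine: 150 mm long, about 0.6 kg, thread 74 mm long, 34 mm across its 4.5 mm wide crests, same plain ends and shoulders, axis 60 mm above the bench. Origin: middle of its axis, at a groove (crests 5, 15.. mm either side); y runs along the screw.
- gauge_fine: gauge stand for 7 mm pitch, fixed: black base 80 x 170 x 10 mm, two aluminium end plates (50 mm wide, 10 thick, 66 high, 124 mm apart between middles) with a 90-degree V-notch in the top of each, and upright between them a steel gauge plate, 6 mm thick, 70 mm long, with 9 teeth on its upper edge. Origin: centre of the underside; y along V-notches and toothed edge, z up.
- gauge_fine_seat (a point): where the middle of a seated 7 mm screw lies: 60 mm above the bench over the middle tooth (tips 46 mm high, notches 4 mm deep, space for fingers both sides of the plate). Axes as the stand's. A screw out of mesh rides about 3 mm high on the teeth; it drops in when within 0.8 mm of the right place lengthways, which recurs every 7 mm.
- gauge_coarse: gauge stand for 10 mm pitch, fixed, the same as gauge_fine but with 7 wider-spaced teeth on its steel plate. Origin: centre of the underside; y along V-notches and toothed edge, z up.
- gauge_coarse_seat (a point): where the middle of a seated 10 mm screw lies: 60 mm above the bench over the middle tooth. Axes as the stand's. A screw out of mesh rides about 3 mm high; it drops in when within 1.2 mm of the right place lengthways, which recurs every 10 mm.
- rack: white plastic rack, fixed, base 200 x 150 x 10 mm: three pairs of V-notched plates (66 mm high, 50 mm wide; pairs 70 mm apart along its x; 114 mm clear between the plates of a pair) hold the two leadscrews and the guide rod along its y. Origin: centre of its underside.
- guide_rod: smooth steel rod, no thread, 34 mm diameter and 92 mm long with the same 16 mm journals, 150 mm over all, in the third place of the rack. To be left. Origin: middle of its axis.
- nut: bronze flanged leadscrew nut standing on its flange, 64 mm across, 46 mm high, between rack and gauges. To be left. Origin: centre of its underside.
- solder: spool of solder, blue flanges, 60 mm across, 48 mm high, standing. To be left. Origin: centre of its underside.
- pliers: red-handled pliers, 160 mm long, 13 mm high, lying. To be left.
- screwdriver: yellow screwdriver, 190 mm, lying. To be left.
- multimeter: red hand multimeter, 165 x 85 x 50 mm, lying. To be left. Origin: centre of its underside.
- small_board: small green circuit board, 110 x 75 x 12 mm, lying. To be left. Origin: centre of its underside.
There are look-alikes about, which are no part of the job. Leave any green look-alike of the screw_coarse alone.

How it is judged:
At the end, for the whole second after the job is handed in: Each leadscrew rests in mesh on the gauge stand of its own pitch: its middle 58 to 61.3 mm above the stand's underside (out of mesh: 63), within 3 mm sideways and 12 mm lengthways of centre, axes within 0.03 rad; the guide rod is within 15 mm of its place in the rack (z of screw_fine in the frame of gauge_fine between 0.058 and 0.0613 m and x of screw_fine in the frame of gauge_fine between -0.003 and 0.003 m and y of screw_fine in the frame of gauge_fine between -0.012 and 0.012 m and angle between the y axis of screw_fine and the y axis of gauge_fine, either way round below 0.03 rad and linear speed of each of screw_fine, screw_coarse below 0.02 m/s and z of screw_coarse in the frame of gauge_coarse between 0.058 and 0.0613 m and x of screw_coarse in the frame of gauge_coarse between -0.003 and 0.003 m and y of screw_coarse in the frame of gauge_coarse between -0.012 and 0.012 m and angle between the y axis of screw_coarse and the y axis of gauge_coarse, either way round below 0.03 rad and distance of guide_rod from where it was at the start of the episode below 0.015 m); the robot touches nothing.
It fails at once if a leadscrew is forced onto a gauge stand (more than 60 N between them) (contact force between any of screw_fine, screw_coarse and gauge_fine above 60 N or contact force between any of screw_fine, screw_coarse and gauge_coarse above 60 N).
It fails at once if a leadscrew is dropped (it moves faster than 0.4 m/s with no finger on it, a fall of about 8 mm) ((contact force between screw_fine and the fingers below 0.2 N and linear speed of screw_fine above 0.4 m/s) or (contact force between screw_coarse and the fingers below 0.2 N and linear speed of screw_coarse above 0.4 m/s)).
It fails at once if something else on the bench is moved by more than 30 mm (distance of any of guide_rod, nut, solder, pliers, screwdriver, multimeter, small_board from where it was at the start of the episode above 0.03 m).
It also fails if it takes over 64 s, if anything falls off the work surface, if the arm or the gripper's body presses on something with over 40 N, if the wrist force passes 120 N, or if a joint passes its speed limit or range.

ROBOT

A 7-joint arm with a two-finger parallel gripper is mounted at the origin on the work surface. World frame = base frame: x ahead of the robot, y to its left, z up, the work surface at z = 0. Lengths are in m, angles in rad, forces in N, time in s.
With the tool pointing down it reaches from about 0.4 to 0.85 m from the base axis. Payload 4.4 kg.
Tool frame: the origin (TCP) lies at the very end of the fingers, on their centre line; the grasp point (between the pads) lies arm.grip_depth behind it (arm.grip_depth is the distance from the TCP to the grasp point, in m); z points along the fingers, y is the direction in which the jaws open and shut (so a half turn about z gives the same grasp; the last joint's range is limited). The gripper opens to 94 mm and grips with 3 to 60 N. Pads are 16 mm wide; open, the fingers measure 119 mm over their backs; the gripper's body (75 mm by 177 mm) begins 78 mm behind the grasp point.
Start: joints at [1.243, 0.628, 0.038, 1.517, -0.027, 0.996, -0.02], TCP at [0.168, -0.628, 0.175] pointing down, gripper open.
Joint ranges: [-3.06, 3.06], [-0.37, 2.12], [-1.25, 1.32], [0.18, 2.47], [-1.1, 4.24], [0.23, 1.98], [-2.94, 2.94]. Speed limits (rad/s): [2.57, 2.57, 3.14, 3.14, 3.14, 3.14, 3.14].

INTERFACE

Orientations are given as a 3x3 rotation matrix whose columns are the frame's x, y, z axes.
In Python, from rig import arm, claw, cams gives the robot as it stands. The module is installed in compiled form; this text tells all that it offers. Calls block until the motion is done:
- arm.reach(position, orientation): joint-space move of the TCP to a pose.
- arm.servo_line(position, rate=0.15, ori=None): straight line of the TCP; ori=None keeps the orientation; rate is the mean speed in m/s.
- arm.move_joints(angles): joint-space move.
- claw.command_gripper(opening, newtons=None): finger opening in m; newtons is the grip in N (None keeps the last); returns when the fingers have stopped.
- arm.sleep(seconds).
- arm.inverse_kinematics(position, orientation): joint angles nearest the present ones, or None.
- arm.read_state(): the state.
- cams.snapshot(name): name is "side" or "top"; returns (picture, depth): 420x560x3 uint8, red, green, blue; 420x560 float32, m along the optical axis (not along the pixel's ray), 0 where there is no reading.
- cams.get_calibration(name): a dict with "fovy" (degrees; the focal length in pixels is half the picture's height over the tangent of half this angle, whatever the lens; pixels are square), "cx", "cy" (the principal point, pixels), "extrinsics" (4x4, takes a point from world to camera coordinates). Camera axes: x right, y up, looking along -z (the intrinsics and any distortion apply to the point x, -y, -z); pixel columns grow to the right and rows downward; lengths in m; the calibration is good to about 2 mm. A picture is of the moment at which its call begins. get_calibration takes no time and is no camera call.
A pose or a line that the arm cannot do raises arm.IKError and nothing moves.
- arm.finish_job(): hands the job in, once; it reports no verdict.
The state is a dict: "t": time; "joint_positions": joint angles; "joint_velocities": joint speeds; "tau": joint torques, N m; "tool_pos": TCP position; "orientation": TCP orientation; "ft_force": force on the tool from outside, world axes, zero at the start; "moment": the same for the moment, N m; "opening": finger opening in m.
Only numpy, scipy, OpenCV 4.12 (cv2) and the standard library are available. Lean on these libraries where they do the work, as an engineer would, in place of code of your own. Each camera call takes 0.05 s, during which the arm holds its last target. There are 200 camera calls.

## Working session

There is one attempt and no reset: what is moved stays moved. The work goes in short steps, each a Python script; the robot and the scene stay as the last script left them, time stands still between calls to the robot, and variables do not carry over. Pictures are saved under pics/ and viewed, about 8 in all and at most 12, crops included, and the job is handed in when it is done.

```bash
mkdir -p pics; ls; python3 - <<'E'
from rig import arm, claw, cams
import cv2, numpy as np
for n in ("top","side"):
    p,d=cams.snapshot(n); cv2.imwrite(f"pics/{n}0.png",p[:,:,::-1]); np.savez(f"{n}0.npz",p=p,d=d)
    c=cams.get_calibration(n); print(n,c)
print(arm.grip_depth, arm.read_state())
E
```

```text
pics
top {'fovy': 55.26438790927466, 'cx': 279.09112481789293, 'cy': 206.54208996527447, 'extrinsics': array([[-0.02382602, -0.99961735, -0.01405237,  0.0057124 ],
       [ 0.98266713, -0.02600226,  0.18354618, -0.51968467],
       [-0.18384134, -0.00943563,  0.98291064, -1.01533259],
       [ 0.        ,  0.        ,  0.        ,  1.        ]])}
side {'fovy': 50.23112805788984, 'cx': 278.37449838966677, 'cy': 205.03754710014238, 'extrinsics': array([[-0.91894613, -0.39424745, -0.01034217,  0.46559555],
       [ 0.24343985, -0.58767204,  0.77160781, -0.19301828],
       [-0.31028222,  0.70654831,  0.63601448, -1.31671982],
       [ 0.        ,  0.        ,  0.        ,  1.        ]])}
0.0188 {'t': 0.1, 'joint_positions': array([ 1.24321947,  0.62922571,  0.0384581 ,  1.51824969, -0.0269694 ,
        0.99628734, -0.020002  ]), 'joint_velocities': array([-5.90428783e-04, -3.10939104e-03,  4.88614408e-05, -3.74908572e-03,
        1.26445249e-03, -8.70871904e-04, -8.15213521e-04]), 'tau': array([ 2.51810750e-03, -5.50786471e+01,  1.14725277e+00, -1.87118036e+01,
       -5.22212649e-02,  1.92168349e-02,  3.61479601e-05]), 'tool_pos': array([ 0.16806523, -0.62723885,  0.17427032]), 'orientation': array([[ 9.65930538e-01,  2.58801025e-01, -4.73731840e-04],
       [ 2.58801454e-01, -9.65929243e-01,  1.58245618e-03],
       [-4.80501553e-05, -1.65114524e-03, -9.99998636e-01]]), 'ft_force': array([ 0.34346016, -0.06774835, -0.29998776]), 'moment': array([-0.01891643, -0.0044713 , -0.02976943]), 'opening': 0.09394670698051119}
```

View pics/top0.png

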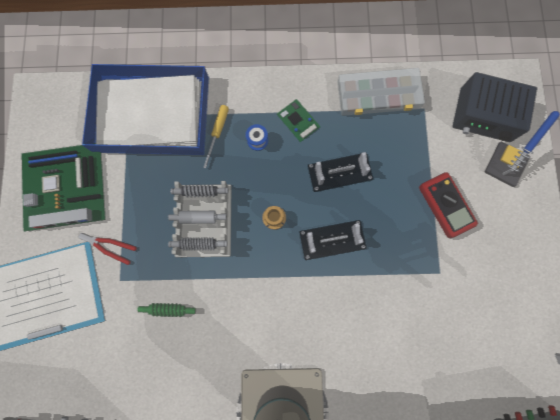

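View pics/side0.png

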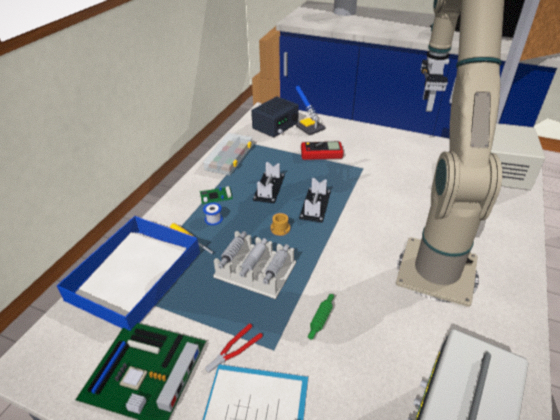

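Top view: the rack is at (200,217) with screws at (200,190) and (200,244) and the rod between them. The gauges are at (340,172) and (333,239), and the green look-alike is at (167,310). Next I'll rectify both regions onto the plane z=0.06 to see pitch and pose.

```bash
cat > h.py <<'E'
import numpy as np, cv2
from rig import arm, claw, cams
def K(c):
    f=210/np.tan(np.radians(c["fovy"]/2)); return f,c["cx"],c["cy"]
def proj(n,P):
    c=cams.get_calibration(n); f,cx,cy=K(c); E=c["extrinsics"]
    q=np.atleast_2d(P)@E[:3,:3].T+E[:3,3]
    return np.c_[cx+f*q[:,0]/-q[:,2], cy+f*q[:,1]/q[:,2]]
def deproj(n,uv,z=None,depth=None):
    c=cams.get_calibration(n); f,cx,cy=K(c); E=c["extrinsics"]; uv=np.atleast_2d(uv).astype(float)
    r=np.c_[(uv[:,0]-cx)/f,-(uv[:,1]-cy)/f,-np.ones(len(uv))]
    o=-E[:3,:3].T@E[:3,3]; w=r@E[:3,:3]
    t=depth if depth is not None else (z-o[2])/w[:,2]
    return o+w*np.reshape(t,(-1,1))
def ortho(n,p,x0,x1,y0,y1,z,s=0.0005):
    # rows: x decreasing, cols: y decreasing
    X,Y=np.meshgrid(np.arange(x1,x0,-s),np.arange(y1,y0,-s),indexing="ij")
    uv=proj(n,np.c_[X.ravel(),Y.ravel(),np.full(X.size,z)]).reshape(X.shape+(2,)).astype(np.float32)
    return cv2.remap(p,uv[...,0],uv[...,1],cv2.INTER_CUBIC)
E
python3 - <<'E'
from h import *
t=np.load("top0.npz"); p,d=t["p"],t["d"]
for name,uv in dict(mat=(230,130),bench=(230,300),s1=(200,190),rod=(190,217),s2=(200,244),rackc=(202,217),g1=(340,172),g2=(333,239),nut=(274,217)).items():
    print(name,deproj("top",uv,depth=d[uv[1],uv[0]]).round(4), deproj("top",uv,z=.06).round(4))
# mat corner straightness / distortion: bench z map
for uv in [(120,240),(430,140),(430,260),(300,350),(50,220),(280,220),(300,270)]:
    print(uv,deproj("top",uv,depth=d[uv[1],uv[0]]).round(4))
c=deproj("top",[(200,217),(337,205)],z=.06)
a=ortho("top",p,c[0,0]-.12,c[0,0]+.12,c[0,1]-.1,c[0,1]+.1,.06)
b=ortho("top",p,c[1,0]-.12,c[1,0]+.12,c[1,1]-.1,c[1,1]+.1,.06)
print(c)
im=np.hstack([a,b])
cv2.imwrite("pics/orthoAB.png",im[:,:,::-1]); print(im.shape)
E
```

```text
mat [[0.7554 0.1287 0.0033]] [[0.7329 0.1211 0.06  ]]
bench [[0.2793 0.1292 0.0046]] [[0.2816 0.1217 0.06  ]]
s1 [[0.5632 0.1971 0.0783]] [[0.5676 0.2009 0.06  ]]
rod [[0.4931 0.2224 0.0763]] [[0.4958 0.2263 0.06  ]]
s2 [[0.4231 0.1962 0.0742]] [[0.4244 0.1991 0.06  ]]
rackc [[0.4922 0.1913 0.0769]] [[0.495  0.1948 0.06  ]]
g1 [[ 0.6169 -0.1772  0.022 ]] [[ 0.6065 -0.1715  0.06  ]]
g2 [[ 0.4303 -0.1462  0.0446]] [[ 0.4287 -0.1443  0.06  ]]
nut [[0.499  0.0078 0.004 ]] [[0.4901 0.0065 0.06  ]]
(120, 240) [[0.4464 0.4307 0.0035]]
(430, 140) [[ 0.7087 -0.4395  0.0035]]
(430, 260) [[ 3.716e-01 -4.095e-01  1.000e-04]]
(300, 350) [[ 0.1482 -0.0522 -0.    ]]
(50, 220) [[0.501  0.6074 0.0388]]
(280, 220) [[ 0.484  -0.0089  0.045 ]]
(300, 270) [[ 0.3535 -0.059   0.0006]]
[[ 0.49509997  0.20002688  0.06      ]
 [ 0.51754187 -0.15910028  0.06      ]]
(480, 801, 3)
```

View pics/orthoAB.png

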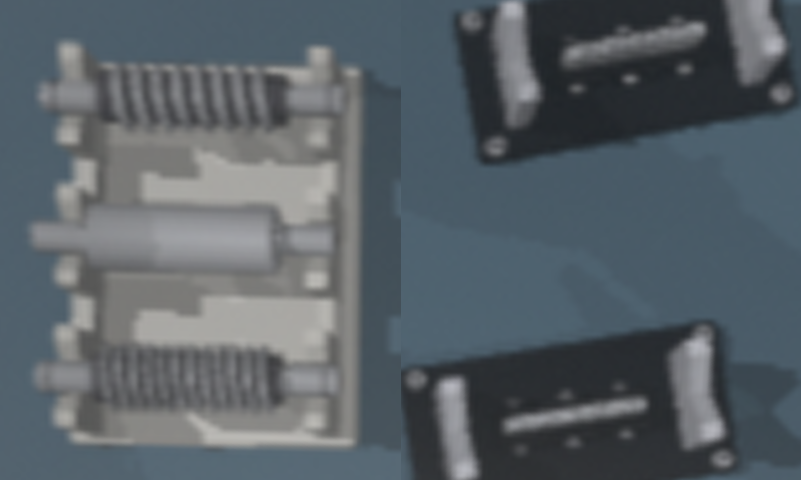

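The rectified view shows the far screw (row 97) with 8 crests, so it is the coarse one. The near screw (row 377) has about 12, so it is the fine one. I'll check the gauge teeth by intensity profile and measure the gauge and screw poses from masks in both cameras.

```bash
cat >> h.py <<'E'
def gauges(n,p):
    """base outline (dark) on z=.01 plane -> {name:(cx,cy,len,wid,yaw of y axis about +y)}"""
    out=[]
    m=(p.max(2)<62).astype(np.uint8)
    m=cv2.morphologyEx(m,cv2.MORPH_CLOSE,np.ones((5,5),np.uint8))
    for c in cv2.findContours(m,cv2.RETR_EXTERNAL,cv2.CHAIN_APPROX_NONE)[0]:
        if cv2.contourArea(c)<150: continue
        P=deproj(n,c[:,0,:],z=.01)[:,:2]
        if not(.3<P[:,0].mean()<.75 and -.3<P[:,1].mean()<-.03): continue
        (cx,cy),(w,h),_=r=cv2.minAreaRect(P.astype(np.float32)*1000)
        b=cv2.boxPoints(r); e=max((b[1]-b[0],b[2]-b[1]),key=np.linalg.norm); e=e*np.sign(e[1])
        out.append((cx,cy,max(w,h),min(w,h),np.arctan2(-e[0],e[1])))
    return out
E
python3 - <<'E'
from h import *
for n in("top","side"):
    t=np.load(n+"0.npz");p,d=t["p"],t["d"]
    print(n)
    for g in gauges(n,p): print(np.round(g,3))
t=np.load("top0.npz");p,d=t["p"],t["d"]
uv=np.indices(d.shape)[::-1].reshape(2,-1).T
Q=deproj("top",uv,depth=d.ravel()); C=p.reshape(-1,3)
for nm,x,y in (("far",.615,-.172),("near",.43,-.145)):
    r=(abs(Q[:,0]-x)<.07)&(abs(Q[:,1]-y)<.1)
    for lo,hi in((.035,.052),(.056,.075)):
        s=Q[r&(Q[:,2]>lo)&(Q[:,2]<hi)]; print(nm,lo,len(s),s.mean(0).round(4),s.min(0).round(3),s.max(0).round(3))
# screws: profile along the axis, grey at z=.06
for nm,x in(("coarse",.566),("rod",.496),("fine",.426)):
    o=ortho("top",p,x-.03,x+.03,.1,.3,.06).astype(float).mean(2)
    # lateral centre by sides of the journal/thread vs y
    prof=o[50:70].mean(0); th=prof[110:280]-np.convolve(prof,np.ones(25)/25,"same")[110:280]
    F=abs(np.fft.rfft(th*np.hanning(len(th)),4096)); k=30+np.argmax(F[30+0:700]); print(nm,"period mm",4096/k*.5, "peak",F[k])
    g=np.gradient(cv2.GaussianBlur(prof.reshape(1,-1),(0,0),2)[0]); 
    idx=np.argsort(-abs(g))[:40]; print(sorted(set(idx//4*4)))
# gauges tooth profile along edge z=.045
for nm,x,y,yaw in(("far",.612,-.172,0.15),("near",.43,-.145,0.15)):
    pass
E
```

```text
top
[ 4.32507e+02 -1.48882e+02  1.67403e+02  7.79640e+01  1.61000e-01]
[ 6.20404e+02 -1.78667e+02  1.67253e+02  7.95470e+01  1.91000e-01]
side
[ 4.30057e+02 -1.38391e+02  1.61684e+02  7.81510e+01  1.63000e-01]
[ 6.17656e+02 -1.67232e+02  1.59693e+02  7.92250e+01  1.98000e-01]
far 0.035 136 [ 0.6205 -0.1839  0.0437] [ 0.585 -0.249  0.035] [ 0.656 -0.11   0.052]
far 0.056 133 [ 0.6221 -0.1795  0.0639] [ 0.586 -0.25   0.056] [ 0.658 -0.11   0.071]
near 0.035 113 [ 0.4328 -0.1574  0.0449] [ 0.398 -0.216  0.037] [ 0.465 -0.081  0.052]
near 0.056 136 [ 0.4324 -0.1502  0.0637] [ 0.398 -0.218  0.056] [ 0.468 -0.08   0.072]
coarse period mm 10.189054726368159 peak 1050.6190801562054
[np.int64(108), np.int64(112), np.int64(120), np.int64(132), np.int64(140), np.int64(160), np.int64(172), np.int64(180), np.int64(184), np.int64(188), np.int64(192), np.int64(200), np.int64(204), np.int64(212), np.int64(220), np.int64(224), np.int64(232), np.int64(240), np.int64(244), np.int64(260), np.int64(264), np.int64(284)]
rod period mm 16.384 peak 26.109435740224654
[np.int64(28), np.int64(32), np.int64(264), np.int64(268), np.int64(272), np.int64(288), np.int64(328), np.int64(332), np.int64(340), np.int64(344), np.int64(352), np.int64(356), np.int64(360)]
fine period mm 7.111111111111111 peak 411.55631961773105
[np.int64(88), np.int64(92), np.int64(136), np.int64(184), np.int64(192), np.int64(240), np.int64(248), np.int64(252), np.int64(264), np.int64(268), np.int64(276), np.int64(280), np.int64(284), np.int64(352), np.int64(356), np.int64(360)]
```

```bash
python3 - <<'E'
from h import *
rows=[]
for n in("top","side"):
    p=np.load(n+"0.npz")["p"]
    for nm,x,y,yaw in(("near",.4325,-.149,.161),("far",.6205,-.179,.191)):
        s=np.arange(.05,-.05,-.00025); l=np.arange(.02,-.02,-.00025)
        L,S=np.meshgrid(l,s,indexing="ij")
        P=np.c_[(x+L*np.cos(yaw)-S*np.sin(yaw)).ravel(),(y+L*np.sin(yaw)+S*np.cos(yaw)).ravel(),np.full(L.size,.044)]
        uv=proj(n,P).reshape(L.shape+(2,)).astype(np.float32)
        o=cv2.remap(p,uv[...,0],uv[...,1],cv2.INTER_CUBIC); rows.append(o)
        g=o.astype(float).mean(2)
        best=[]
        for r in range(20,140,4):
            q=g[r:r+4,80:320].mean(0); q=q-np.polyval(np.polyfit(np.arange(240),q,5),np.arange(240))
            F=abs(np.fft.rfft(q*np.hanning(240),4096)); a=[F[int(4096*.25/T*.95):int(4096*.25/T*1.05)].max() for T in(7,10)]
            best.append((r,*a))
        print(n,nm,[tuple(int(v) for v in b) for b in sorted(best,key=lambda b:-max(b[1:]))[:5]])
im=np.vstack([np.hstack(rows[:2]),np.hstack(rows[2:])]); cv2.imwrite("pics/teeth.png",im[:,:,::-1])
E
```

```text
top near [(76, 57, 313), (80, 81, 299), (132, 62, 290), (136, 57, 275), (128, 69, 257)]
top far [(44, 37, 297), (48, 28, 291), (64, 235, 121), (60, 234, 102), (40, 35, 208)]
side near [(20, 29, 131), (24, 32, 119), (68, 28, 100), (48, 42, 99), (52, 48, 96)]
side far [(68, 37, 80), (36, 46, 78), (72, 35, 77), (32, 41, 73), (64, 37, 73)]
```

View pics/teeth.png

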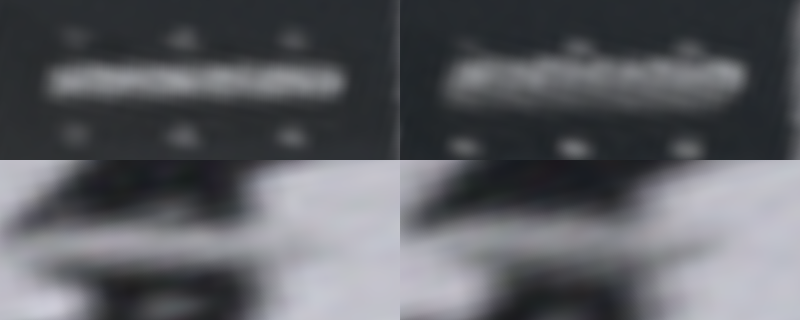

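The plate profiles suggest near = 10 mm and far = 7 mm. I'll confirm with a full spectrum averaged over several frames.

```bash
python3 - <<'E'
from h import *
p=np.mean([cams.snapshot("top")[0].astype(np.float32) for _ in range(6)],0)
Ts=np.arange(5,14.1,.5); print(Ts)
rows=[]
for nm,x,y,yaw in(("near",.4325,-.149,.161),("far",.6205,-.179,.191)):
    s=np.arange(.05,-.05,-.00025); l=np.arange(.014,-.014,-.00025)
    L,S=np.meshgrid(l,s,indexing="ij")
    P=np.c_[(x+L*np.cos(yaw)-S*np.sin(yaw)).ravel(),(y+L*np.sin(yaw)+S*np.cos(yaw)).ravel(),np.full(L.size,.044)]
    uv=proj("top",P).reshape(L.shape+(2,)).astype(np.float32)
    o=cv2.remap(p,uv[...,0],uv[...,1],cv2.INTER_CUBIC); g=o.mean(2); rows.append(o)
    for r in range(26,80,6):
        q=g[r:r+6,75:325].mean(0); t=np.arange(250); q=q-np.polyval(np.polyfit(t,q,4),t)
        print(nm,r,int(g[r:r+6,75:325].mean()),[int(abs((q*np.hanning(250)*np.exp(-2j*np.pi*t*.25/T)).sum())) for T in Ts])
im=cv2.resize(np.vstack(rows),(800,560)); im=np.clip((im-60)*1.6,0,255)
cv2.imwrite("pics/teeth2.png",im[:,:,::-1])
E
```

```text
[ 5.   5.5  6.   6.5  7.   7.5  8.   8.5  9.   9.5 10.  10.5 11.  11.5
 12.  12.5 13.  13.5 14. ]
near 26 49 [7, 10, 10, 9, 20, 30, 42, 51, 53, 51, 54, 70, 94, 120, 141, 157, 167, 171, 171]
near 32 59 [11, 15, 13, 24, 50, 56, 48, 49, 56, 48, 30, 40, 80, 121, 154, 176, 188, 191, 187]
near 38 86 [1, 13, 15, 54, 102, 107, 83, 70, 70, 60, 41, 21, 7, 8, 22, 41, 63, 85, 105]
near 44 120 [15, 21, 13, 62, 105, 98, 70, 65, 73, 80, 98, 132, 176, 224, 270, 312, 346, 371, 387]
near 50 140 [22, 19, 24, 44, 56, 57, 72, 94, 119, 158, 213, 280, 349, 412, 463, 498, 515, 516, 503]
near 56 140 [30, 25, 44, 40, 66, 89, 100, 114, 143, 184, 231, 277, 317, 347, 365, 371, 366, 352, 332]
near 62 123 [21, 19, 31, 32, 60, 86, 99, 115, 141, 166, 187, 209, 232, 254, 269, 273, 266, 249, 225]
near 68 95 [7, 5, 4, 22, 42, 58, 78, 104, 129, 141, 142, 140, 147, 164, 182, 195, 199, 194, 180]
near 74 67 [4, 4, 7, 23, 40, 43, 47, 60, 72, 76, 73, 71, 83, 108, 135, 158, 173, 180, 180]
far 26 63 [20, 28, 7, 40, 69, 40, 36, 114, 159, 161, 148, 168, 225, 288, 337, 367, 381, 381, 374]
far 32 84 [29, 7, 39, 135, 193, 173, 108, 44, 7, 2, 23, 61, 106, 153, 195, 230, 254, 266, 267]
far 38 110 [24, 2, 42, 160, 243, 236, 182, 139, 124, 118, 107, 100, 118, 161, 211, 257, 292, 313, 319]
far 44 124 [10, 9, 16, 78, 162, 191, 191, 193, 189, 175, 160, 154, 157, 159, 155, 144, 129, 114, 102]
far 50 123 [12, 17, 31, 39, 109, 161, 177, 160, 124, 89, 103, 158, 218, 265, 295, 307, 302, 284, 259]
far 56 113 [5, 9, 14, 71, 134, 149, 122, 84, 53, 27, 15, 48, 84, 113, 134, 145, 147, 144, 139]
far 62 99 [5, 19, 5, 61, 109, 105, 67, 35, 34, 33, 19, 2, 26, 49, 69, 83, 92, 97, 97]
far 68 88 [4, 12, 9, 44, 68, 58, 33, 12, 5, 14, 33, 56, 79, 98, 109, 114, 112, 105, 94]
far 74 78 [2, 5, 13, 22, 30, 31, 30, 31, 29, 15, 14, 51, 92, 130, 160, 182, 193, 197, 194][ WARN:0@11.415] global loadsave.cpp:1063 imwrite_ Unsupported depth image for selected encoder is fallbacked to CV_8U.
```

View pics/teeth2.png

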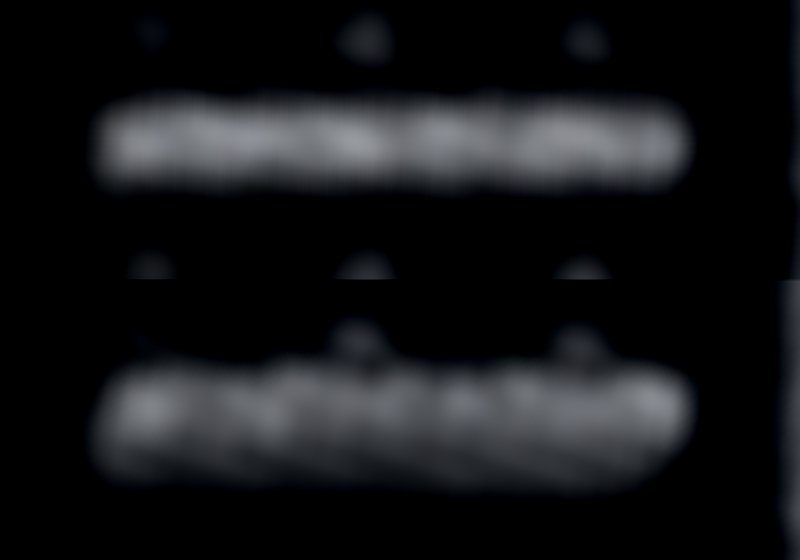

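The rotated sampling aliases with the pixel rows. I'll integrate across the plate per raw image column instead, for both intensity and depth.

```bash
python3 - <<'E'
from h import *
S=[cams.snapshot("top") for _ in range(12)]
p=np.mean([s[0].astype(float).mean(2) for s in S],0); d=np.median([s[1] for s in S],0)
Ts=np.arange(5,14.1,.5); print(Ts)
for nm,x,y,yaw in(("near",.4325,-.149,.161),("far",.6205,-.179,.191)):
    e=lambda s:(x-s*np.sin(yaw),y+s*np.cos(yaw),.045)
    a,b=proj("top",[e(.033),e(-.033)]); cols=np.arange(int(np.ceil(a[0])),int(b[0])+1)
    mmpx=66/(b[0]-a[0])
    A,C,D=[],[],[]
    for c in cols:
        r0=a[1]+(b[1]-a[1])*(c-a[0])/(b[0]-a[0]); rr=np.arange(int(round(r0))-5,int(round(r0))+6)
        w=np.clip(p[rr,c]-50,0,None); w*=np.abs(rr-r0)<4.2 
        z=deproj("top",np.c_[np.full(len(rr),c),rr],depth=d[rr,c])[:,2]
        A.append(w.sum()); C.append((w*rr).sum()/w.sum()-r0); D.append(np.sort(z)[-3:].mean()*1000)
    t=np.arange(len(cols))
    print(nm,a.round(1),b.round(1),"mm/px",round(mmpx,2)); print(np.int_(A)); print(np.round(C,2)); print(np.round(D,1))
    for q in(A,C,D):
        q=np.array(q); q=q-np.polyval(np.polyfit(t,q,4),t); q/=q.std()
        print([round(float(abs((q*np.hanning(len(t)+2)[1:-1]*np.exp(-2j*np.pi*t*mmpx/T)).sum())),1) for T in Ts])
E
```

```text
[ 5.   5.5  6.   6.5  7.   7.5  8.   8.5  9.   9.5 10.  10.5 11.  11.5
 12.  12.5 13.  13.5 14. ]
near [321.7 240.4] [346.4 235.8] mm/px 2.67
[263 258 256 263 261 261 244 244 264 300 310 265 228 247 263 248 235 223
 256 297 303 266 241 225 224]
[-0.05  0.02  0.02  0.05  0.11  0.05  0.01  0.04 -0.1  -0.33 -0.32 -0.08
  0.08  0.02  0.08  0.09  0.    0.11  0.13 -0.17 -0.32 -0.15  0.16  0.18
  0.24]
[38.5 47.9 43.8 43.4 41.7 41.1 36.6 44.  45.8 44.9 40.1 37.2 47.3 45.
 42.8 40.7 41.  36.3 43.8 44.1 44.4 39.3 37.4 45.8 47.3]
[0.5, 0.3, 0.4, 0.3, 0.8, 1.1, 1.4, 1.5, 1.5, 1.5, 1.9, 2.8, 3.9, 5.1, 6.2, 6.9, 7.4, 7.5, 7.3]
[0.1, 0.2, 0.1, 0.6, 0.9, 0.9, 1.4, 2.4, 3.2, 3.2, 2.6, 1.7, 1.1, 1.8, 2.8, 3.7, 4.3, 4.7, 4.9]
[3.2, 2.5, 2.9, 1.3, 2.4, 2.8, 2.4, 2.5, 3.3, 4.0, 4.2, 3.9, 3.5, 3.4, 3.9, 4.7, 5.5, 6.1, 6.5]
far [329.8 171. ] [353.6 165.9] mm/px 2.78
[275 261 218 210 229 236 270 246 261 288 248 243 227 211 245 237 250 272
 287 316 288 272 281 264]
[-0.16 -0.12 -0.1   0.   -0.01 -0.02 -0.12 -0.2  -0.46 -0.62 -0.37 -0.17
 -0.04  0.07  0.02  0.11  0.04  0.01 -0.18 -0.32 -0.08  0.06  0.   -0.06]
[42.5 42.  47.6 43.8 43.5 43.4 42.2 47.  43.7 43.  44.1 41.1 46.9 43.5
 43.7 43.3 41.2 47.  43.5 42.6 45.1 40.5 47.3 43.2]
[0.5, 0.4, 0.1, 1.5, 3.3, 3.4, 2.5, 1.7, 1.3, 1.0, 0.6, 0.7, 1.4, 2.1, 2.5, 2.7, 2.6, 2.4, 2.0]
[0.7, 0.5, 0.4, 1.1, 1.5, 1.2, 0.7, 0.9, 1.3, 1.4, 1.1, 0.7, 1.0, 1.7, 2.3, 2.8, 3.2, 3.4, 3.4]
[3.0, 1.1, 1.6, 5.0, 7.0, 4.9, 1.7, 0.2, 0.9, 1.0, 0.8, 0.6, 0.9, 1.7, 2.5, 3.3, 3.8, 4.2, 4.3]
```

Far screw = coarse, near screw = fine. Depth and intensity on the far gauge peak at 7.0 mm, and the near gauge has a weaker peak near 10, so far gauge = fine and near gauge = coarse. The mesh drop will confirm this physically. I'll grasp the coarse screw first.

```bash
cat >> h.py <<'E'
GD=arm.grip_depth
def R(yaw):
    x=np.array([np.sin(yaw),-np.cos(yaw),0]); y=np.array([-np.cos(yaw),-np.sin(yaw),0])
    return np.c_[x,y,[0,0,-1.]]
def tcp(x,y,zaxis): return np.array([x,y,zaxis-GD])
def st(tag=""):
    s=arm.read_state(); print(tag,"t",round(s["t"],2),"tcp",s["tool_pos"].round(4),"F",s["ft_force"].round(1),"M",s["moment"].round(2),"op",round(s["opening"],4)); return s
COARSE=(.5666,.2043,-.007); FINE=(.4266,.2068,-.007)
G_C=(.4325,-.149,.161); G_F=(.6205,-.179,.191)
E
python3 - <<'E'
from h import *
for nm,(x,y,w) in dict(C=COARSE,F=FINE,GC=G_C,GF=G_F).items():
    for k in(0,np.pi):
        q=arm.inverse_kinematics(tcp(x,y,.06),R(w+k)); print(nm,k,None if q is None else np.round(q,2))
x,y,w=COARSE
claw.command_gripper(.06,5)
arm.reach(tcp(x,y,.15),R(w)); st("above")
arm.servo_line(tcp(x,y,.06),rate=.1); st("down")
claw.command_gripper(.03,5); st("soft")
E
```

```text
C 0 [ 0.19  0.98 -1.06  1.75  0.99  1.05  1.89]
C 3.141592653589793 [-0.19  0.75 -0.32  1.76  0.34  0.69 -0.71]
F 0 [ 0.15  0.85 -1.06  2.1   1.04  0.86  1.58]
F 3.141592653589793 [-0.34  0.61 -0.25  2.11  0.34  0.45 -0.86]
GC 0 [-0.    0.63  0.4   2.17 -0.56  0.44 -2.14]
GC 3.141592653589793 [ 0.46  0.6  -0.28  2.16  0.38  0.43  0.05]
GF 0 [-0.03  0.83  0.47  1.65 -0.5   0.78 -2.29]
GF 3.141592653589793 [ 0.43  0.8  -0.32  1.63  0.33  0.76  0.14]
above t 4.92 tcp [0.567  0.2034 0.1311] F [ 0.   0.3 -0.8] M [ 0.1  -0.07 -0.02] op 0.0601
down t 5.97 tcp [0.567  0.2048 0.0418] F [-1.3  0.   0.2] M [ 0.15 -0.04 -0.  ] op 0.0601
soft t 6.62 tcp [0.5666 0.2043 0.0412] F [-1.   0.3  0.1] M [ 0.12 -0.07  0.03] op 0.0298
```

Opening 0.0298 is less than the 34 mm crests, so I'll look.

```bash
python3 - <<'E'
from h import *
a=cams.snapshot("top")[0]; b=cams.snapshot("side")[0]
im=np.hstack([cv2.resize(a[130:290,120:320],(400,320),interpolation=2),cv2.resize(b[170:330,170:370],(400,320),interpolation=2)])
cv2.imwrite("pics/grasp1.png",im[:,:,::-1]); st()
E
```

```text
t 6.72 tcp [0.5666 0.2043 0.0412] F [-0.  -0.1 -0.5] M [ 0.12 -0.07 -0.02] op 0.0298
```

View pics/grasp1.png

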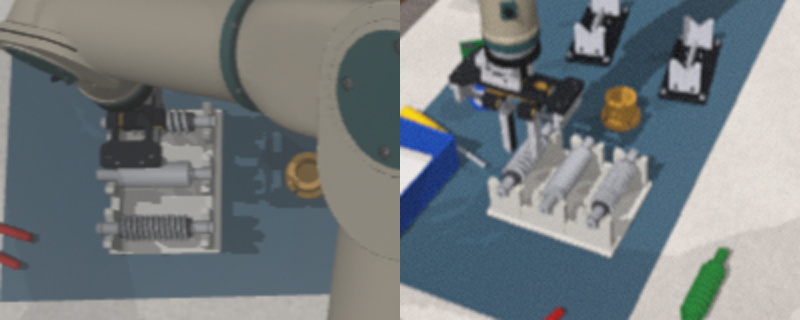

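```bash
python3 - <<'E'
from h import *
claw.command_gripper(.02,40); st("close")
s=arm.read_state()["tool_pos"]; arm.servo_line(s+[0,0,.02],rate=.08); st("lift")
E
```

```text
close t 7.12 tcp [0.5647 0.2044 0.0417] F [-6.4 -1.5  8.1] M [-0.22  1.34 -0.02] op 0.0206
lift t 7.53 tcp [0.5655 0.2045 0.0624] F [ 0.3 -0.1 -0.2] M [ 0.05 -0.01  0.02] op 0.0202
```

```bash
python3 - <<'E'
from h import *
arm.servo_line(arm.read_state()["tool_pos"]+[0,0,.05],rate=.15); st()
a=cams.snapshot("top")[0]; b=cams.snapshot("side")[0]
im=np.hstack([cv2.resize(a[170:270,150:250],(400,400),interpolation=2),cv2.resize(b[180:300,190:310],(400,400),interpolation=2)])
cv2.imwrite("pics/grasp2.png",im[:,:,::-1]); st()
E
```

```text
t 8.02 tcp [0.5656 0.204  0.1121] F [-0.1 -0.2 -0.4] M [ 0.06 -0.03  0.  ] op 0.0198
 t 8.12 tcp [0.565  0.2036 0.1112] F [-0.1 -0.4  0.1] M [0.12 0.01 0.01] op 0.0199
```

View pics/grasp2.png

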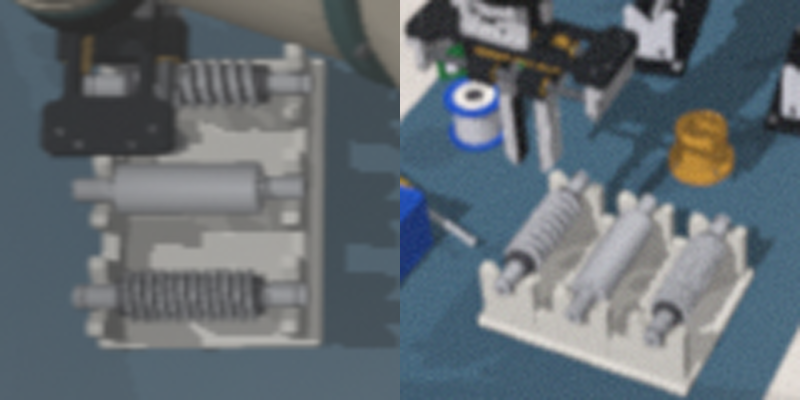

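```bash
python3 - <<'E'
from h import *
for P in ((.565,.204,.111),(.565,.204,.06),(.5666,.2043,.06),(.4266,.2068,.06),(.4325,-.149,.01),(0,0,0)):
    print(P,proj("top",P).round(1),proj("side",P).round(1))
import cv2
for n in("top","side"):
    p=np.load(n+"0.npz")["p"]; 
E
```

```text
(0.565, 0.204, 0.111) [[194.6 186.5]] [[231.  236.5]]
(0.565, 0.204, 0.06) [[198.8 191. ]] [[232.3 249.2]]
(0.5666, 0.2043, 0.06) [[198.7 190.4]] [[231.8 249.1]]
(0.4266, 0.2068, 0.06) [[197.1 243.2]] [[275.3 263.3]]
(0.4325, -0.149, 0.01) [[332.5 239.5]] [[315.  202.9]]
(0, 0, 0) [[281.3 411.9]] [[436.8 270.7]]
```

```bash
python3 - <<'E'
from h import *
s=st(); P=s["tool_pos"]
b=cams.snapshot("side")[0]; b0=np.load("side0.npz")["p"]
def crop(im,P,Rm,w=40):
    u,v=proj("side",P)[0]; x0,y0=int(u)-w,int(v)-w
    c=cv2.resize(im[y0:y0+2*w,x0:x0+2*w],(400,400),interpolation=cv2.INTER_CUBIC).copy(); k=400/(2*w)
    for h,col in((0,(255,0,0)),(.0188,(0,255,0)),(.0968,(255,0,255))):
        q=(proj("side",P-Rm[:,2]*h)[0]-[x0,y0]+.5)*k; cv2.drawMarker(c,tuple(int(t) for t in q),col,0,14,1)
    return c
im=np.hstack([crop(b0,np.array([.168,-.628,.1743]),s["orientation"]),crop(b,P,s["orientation"])])
cv2.imwrite("pics/tip.png",im[:,:,::-1])
E
```

```text
t 8.12 tcp [0.565  0.2036 0.1112] F [-0.1 -0.4  0.1] M [0.12 0.01 0.01] op 0.0199
```

View pics/tip.png

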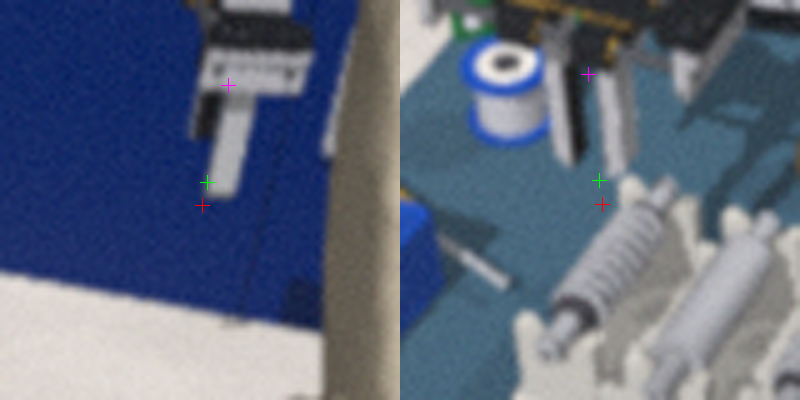

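The gripper appears about 7 px above its predicted place in the side view at both poses, with the fingertips about 25 mm higher than reported. That would explain the grip slipping off over the screw. I'll use depth to get the fingertips in 3D.

```bash
python3 - <<'E'
from h import *
P=arm.read_state()["tool_pos"]
for n in("side","top"):
    S=[cams.snapshot(n) for _ in range(4)]; d=np.median([s[1] for s in S],0)
    uv=np.indices(d.shape)[::-1].reshape(2,-1).T; ok=d.ravel()>0
    Q=deproj(n,uv,depth=d.ravel())
    m=ok&(np.linalg.norm(Q[:,:2]-P[:2],axis=1)<.13)&(Q[:,2]>.095)
    q=Q[m]; print(n,m.sum())
    for lo in np.arange(.095,.30,.01):
        s=q[(q[:,2]>=lo)&(q[:,2]<lo+.01)]
        if len(s)>3: print(round(lo,3),len(s),"min",s.min(0).round(3),"max",s.max(0).round(3),"mean",s.mean(0).round(3))
E
```

```text
side 7385
0.135 6 min [0.555 0.196 0.141] max [0.578 0.212 0.145] mean [0.572 0.205 0.143]
0.145 30 min [0.542 0.195 0.146] max [0.586 0.215 0.155] mean [0.565 0.209 0.151]
0.155 36 min [0.542 0.193 0.155] max [0.584 0.215 0.165] mean [0.56  0.208 0.16 ]
0.165 39 min [0.542 0.196 0.165] max [0.586 0.214 0.175] mean [0.562 0.209 0.17 ]
0.175 38 min [0.541 0.196 0.176] max [0.585 0.215 0.185] mean [0.564 0.209 0.18 ]
0.185 37 min [0.542 0.195 0.185] max [0.587 0.215 0.195] mean [0.562 0.209 0.19 ]
0.195 42 min [0.542 0.195 0.195] max [0.587 0.215 0.205] mean [0.561 0.209 0.2  ]
0.205 40 min [0.542 0.194 0.205] max [0.585 0.215 0.215] mean [0.562 0.209 0.21 ]
0.215 27 min [0.542 0.201 0.215] max [0.587 0.215 0.224] mean [0.563 0.211 0.22 ]
0.225 11 min [0.543 0.195 0.225] max [0.587 0.214 0.231] mean [0.576 0.21  0.227]
0.235 62 min [0.484 0.174 0.235] max [0.645 0.239 0.245] mean [0.551 0.214 0.242]
0.245 174 min [0.484 0.174 0.245] max [0.643 0.239 0.255] mean [0.555 0.225 0.251]
0.255 247 min [0.479 0.175 0.255] max [0.65  0.239 0.265] mean [0.559 0.224 0.26 ]
0.265 149 min [0.476 0.
[... 435 characters left out ...]
[0.588 0.249 0.163] mean [0.556 0.2   0.159]
0.165 8 min [0.545 0.192 0.168] max [0.588 0.204 0.173] mean [0.562 0.194 0.17 ]
0.235 9 min [0.534 0.197 0.243] max [0.535 0.217 0.245] mean [0.534 0.206 0.244]
0.245 23 min [0.486 0.168 0.245] max [0.555 0.223 0.255] mean [0.526 0.192 0.251]
0.255 160 min [0.486 0.168 0.255] max [0.565 0.236 0.265] mean [0.536 0.186 0.261]
0.265 104 min [0.479 0.168 0.265] max [0.555 0.235 0.275] mean [0.535 0.197 0.268]
0.275 612 min [0.478 0.168 0.275] max [0.56  0.237 0.285] mean [0.504 0.201 0.283]
0.285 81 min [0.479 0.169 0.285] max [0.559 0.232 0.295] mean [0.51  0.199 0.286]
0.295 7 min [0.55  0.178 0.296] max [0.557 0.182 0.305] mean [0.553 0.179 0.3  ]
```

Both cameras' depth puts the fingertips at z≈0.141 against 0.111 reported. Body start agrees at 0.238, and x/y agree to about 1–2 mm. So the reported z is about 30 mm low, and I'll correct for it. I'll check the start frame too, then regrasp.

```bash
cat >> h.py <<'E'
DZ=-.0297
def tcp(x,y,zaxis): return np.array([x,y,zaxis-GD+DZ])
def tips(n="side",d=None):
    """lowest finger points seen near the tool: true tip z, and finger centre x,y (extent mid)"""
    P=arm.read_state()["tool_pos"]
    if d is None: d=cams.snapshot(n)[1]
    uv=np.indices(d.shape)[::-1].reshape(2,-1).T; Q=deproj(n,uv,depth=d.ravel())
    q=Q[(d.ravel()>0)&(np.linalg.norm(Q[:,:2]-P[:2],axis=1)<.05)]
    s=q[(q[:,2]>P[2]-DZ+.02)&(q[:,2]<P[2]-DZ+.07)]
    return s.min(0).round(4),s.max(0).round(4),q
E
python3 - <<'E'
from h import *
t=np.load("side0.npz"); d=t["d"]; P=np.array([.168,-.628,.1743])
uv=np.indices(d.shape)[::-1].reshape(2,-1).T; Q=deproj("side",uv,depth=d.ravel())
q=Q[(d.ravel()>0)&(np.linalg.norm(Q[:,:2]-P[:2],axis=1)<.08)&(Q[:,2]>.1)]; print("start tip z",np.sort(q[:,2])[:12].round(3))
x,y,w=COARSE
claw.command_gripper(.06,5)
arm.servo_line(tcp(x,y,.062),rate=.12); st("down")
claw.command_gripper(.02,5); st("soft")
E
```

```text
start tip z [0.207 0.207 0.208 0.208 0.208 0.208 0.208 0.209 0.209 0.209 0.21  0.211]
down t 10.32 tcp [0.5671 0.2048 0.0142] F [ 0.7  0.6 -0.1] M [ 0.13 -0.06  0.02] op 0.0598
soft t 10.85 tcp [0.5642 0.2043 0.0136] F [-5.  -0.   2.8] M [-0.03  1.22 -0.01] op 0.0336
```

```bash
python3 - <<'E'
from h import *
x,y,w=COARSE; x-=.003
arm.servo_line(tcp(x,y,.062),rate=.05); st("shift")
claw.command_gripper(.02,45); st("grip")
arm.servo_line(tcp(x,y,.075),rate=.05); st("lift1")
arm.servo_line(tcp(x,y,.165),rate=.2); st("lift")
gx,gy,gw=G_C; k=np.pi if False else 0
for dk in(0,np.pi):
    q=arm.inverse_kinematics(tcp(gx,gy,.1),R(gw+dk)); print(dk,q)
E
```

```text
shift t 11.1 tcp [0.5643 0.2044 0.0137] F [ 0.3 -0.2  0.2] M [ 0.17 -0.31 -0.02] op 0.0335
grip t 11.32 tcp [0.5642 0.2044 0.0137] F [1.2 0.7 0.9] M [ 0.12 -0.34 -0.11] op 0.0321
lift1 t 11.72 tcp [0.5633 0.2041 0.0265] F [ 0.  -0.9 -5.7] M [ 0.07 -0.06 -0.02] op 0.0326
lift t 12.32 tcp [0.5631 0.2033 0.1156] F [-0.7 -0.4 -5.6] M [ 0.1  -0.11  0.04] op 0.0324
0 [ 0.95324162  0.81922046 -1.08499719  2.13614368  1.02340534  0.85815793
  2.52282877]
3.141592653589793 [ 0.48328716  0.58380976 -0.30546139  2.14833726  0.38249957  0.46019951
  0.0410542 ]
```

Grip is firm (5.7 N weight felt). I'll move over the near (coarse) gauge and hover.

```bash
python3 - <<'E'
from h import *
gx,gy,gw=G_C; gx-=.002
arm.reach(tcp(gx,gy,.15),R(gw+np.pi)); st("hover")
arm.servo_line(tcp(gx,gy,.095),rate=.1); st("low")
a,da=cams.snapshot("top"); b,db=cams.snapshot("side")
np.savez("hov.npz",a=a,da=da,b=b,db=db)
im=np.hstack([cv2.resize(a[180:280,280:380],(400,400),interpolation=2),cv2.resize(b[150:250,265:365],(400,400),interpolation=2)])
cv2.imwrite("pics/hov1.png",im[:,:,::-1])
E
```

```text
hover t 14.0 tcp [ 0.4309 -0.148   0.1012] F [ 0.8 -0.7 -5. ] M [ 0.03 -0.08  0.06] op 0.0318
low t 14.7 tcp [ 0.431  -0.1488  0.0466] F [ 0.2  0.3 -4.4] M [-0.02 -0.13  0.02] op 0.0324
```

View pics/hov1.png

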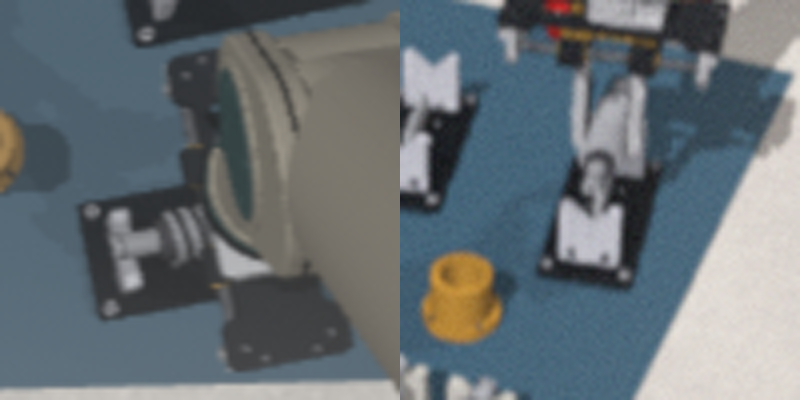

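```bash
python3 - <<'E'
from h import *
gx,gy,gw=G_C; u=np.array([-np.sin(gw),np.cos(gw)]); v=np.array([np.cos(gw),np.sin(gw)])
def f(n,uv,z):
    P=deproj(n,uv,z=z)[0,:2]-[gx,gy]; return "lat %.4f len %.4f"%(P@v,P@u)
# top crop: px=280+c/4
T=lambda c,r:(280+(c+.5)/4-.5,180+(r+.5)/4-.5); S=lambda c,r:(265+(c-400+.5)/4-.5,150+(r+.5)/4-.5)
print("journal end top",f("top",T(118,243),.095)," mid journal",f("top",T(148,241),.095))
print("plate tips top",f("top",T(118,214),.066),f("top",T(125,285),.066))
print("shoulder/first crest top",f("top",T(172,238),.095))
print("side journal end centre",f("side",S(598,188),.095))
print("side plate tips",f("side",S(563,202),.066),f("side",S(618,205),.066))
E
```

```text
journal end top lat 0.0018 len 0.0691  mid journal lat -0.0004 len 0.0505
plate tips top lat 0.0227 len 0.0631 lat -0.0227 len 0.0677
shoulder/first crest top lat -0.0013 len 0.0354
side journal end centre lat -0.0068 len 0.0728
side plate tips lat 0.0233 len 0.0614 lat -0.0213 len 0.0549
```

```bash
cat >> h.py <<'E'
def F(n=3):
    """mean tool force in world axes (short average)"""
    a=[]
    for _ in range(n): arm.sleep(.02); a.append(arm.read_state()["ft_force"])
    return np.mean(a,0)
def lower(p,base,stop=2.5,dmax=.012,step=.001):
    """creep down from commanded p until the gauge carries `stop` N; returns commanded p"""
    p=np.array(p,float); z0=p[2]
    while z0-p[2]<dmax:
        p[2]-=step; arm.servo_line(p,rate=.04); f=F()
        print("cmd z",round(p[2]-DZ+GD,4),"act",round(arm.read_state()["tool_pos"][2]-DZ+GD,4),"dF",(f-base).round(1))
        if f[2]-base[2]>stop or np.linalg.norm((f-base)[:2])>8: break
    return p
E
python3 - <<'E'
from h import *
gx,gy,gw=G_C; gx-=.002
base=F(5); print(base)
arm.servo_line(tcp(gx,gy,.070),rate=.08); print("dF",(F()-base).round(1))
p=lower(tcp(gx,gy,.070),base); np.save("p.npy",np.r_[p,base]); st("end")
E
```

```text
[ 0.28037817 -0.0573367  -5.41070646]
dF [-0.4 -0.2  0.6]
cmd z 0.069 act 0.0692 dF [-0.1 -0.4  0.9]
cmd z 0.068 act 0.068 dF [-0.5 -0.3  0.4]
cmd z 0.067 act 0.067 dF [-0.1  0.4  0.2]
cmd z 0.066 act 0.066 dF [-0.2 -0.2  0.5]
cmd z 0.065 act 0.0651 dF [-0.8  0.2  3.2]
end t 16.9 tcp [ 0.4307 -0.149   0.0166] F [-0.6  0.  -2.1] M [-0.03 -0.02  0.01] op 0.0323
```

Contact came at 0.065. The grasp reference puts a seated screw at about 0.062, so it is riding about 3 mm high as described. I'll slide lengthways under a light load until it drops.

```bash
cat >> h.py <<'E'
def slide(p,base,yaw,step=.0008,n=14,load=4.,zs=.0621):
    """slide along the gauge under light load; returns (p,True) once the tool can sink by >1.5 mm"""
    p=np.array(p,float); u=np.array([-np.sin(yaw),np.cos(yaw),0])
    for i in range(n):
        p=p+u*step; arm.servo_line(p,rate=.04); f=F()-base
        for _ in range(4):                       # restore the light load, downwards only in small steps
            if f[2]<load-2: p[2]-=.0005
            elif f[2]>load+3: p[2]+=.0005
            else: break
            arm.servo_line(p,rate=.04); f=F()-base
        z=arm.read_state()["tool_pos"][2]-DZ+GD
        print(i,"s",round(step*(i+1)*1000,1),"z",round(z,4),"dF",f.round(1), "t",round(arm.read_state()["t"],1))
        if z<zs+.001: return p,True
        if np.abs(f).max()>20: break
    return p,False
E
python3 - <<'E'
from h import *
v=np.load("p.npy"); p,base=v[:3],v[3:]
p,ok=slide(p,base,G_C[2]); print(ok); np.save("p.npy",np.r_[p,base]); st("end")
E
```

```text
0 s 0.8 z 0.0632 dF [-1.4  3.2  6. ] t 18.4
1 s 1.6 z 0.0631 dF [-0.1  1.6  3.5] t 18.7
True
end t 18.7 tcp [ 0.4308 -0.1477  0.0146] F [ 0.5  2.1 -2.1] M [ 0.23 -0.27 -0.02] op 0.0321
```

```bash
python3 - <<'E'
from h import *
v=np.load("p.npy"); p,base=v[:3],v[3:]
p,ok=slide(p,base,G_C[2],step=.0005,n=3,zs=.0605,load=5); print(ok); np.save("p.npy",np.r_[p,base]); st("end")
E
```

```text
0 s 0.5 z 0.0627 dF [ 2.8 -1.9  4.1] t 19.3
1 s 1.0 z 0.0627 dF [ 3.9 -1.9  4. ] t 19.6
2 s 1.5 z 0.0627 dF [ 4.7 -2.7  4.3] t 19.9
False
end t 19.9 tcp [ 0.4309 -0.146   0.0142] F [ 5.4 -2.4 -1.5] M [-0.63 -1.19  0.02] op 0.0322
```

Axial force flipped sign with z at about 0.0627 (axis about 0.0606), so the teeth are trapped in the thread. I'll release gently and check.

```bash
python3 - <<'E'
from h import *
v=np.load("p.npy"); p,base=v[:3],v[3:]; yaw=G_C[2]
p=p-np.array([-np.sin(yaw),np.cos(yaw),0])*.0008
arm.servo_line(p,rate=.04); print((F()-base).round(1))
claw.command_gripper(.036,5); st("loose"); claw.command_gripper(.055); st("open")
arm.servo_line(p+[0,0,.10],rate=.2); 
x,y,w=FINE; x-=.003
claw.command_gripper(.06); arm.reach(tcp(x,y,.15),R(w)); st("above fine")
S=[cams.snapshot("top") for _ in range(3)]; b,db=cams.snapshot("side"); a=S[0][0]; da=np.median([s[1] for s in S],0)
np.savez("c1.npz",a=a,da=da,b=b,db=db)
im=np.hstack([cv2.resize(a[180:280,280:380],(400,400),interpolation=2),cv2.resize(b[150:250,265:365],(400,400),interpolation=2)])
cv2.imwrite("pics/seated1.png",im[:,:,::-1])
E
```

```text
[4.9 1.4 5.8]
loose t 20.5 tcp [ 0.4297 -0.1465  0.0139] F [3.4 1.5 0.6] M [ 0.17 -0.98  0.01] op 0.0357
open t 21.02 tcp [ 0.4296 -0.1468  0.0139] F [ 0.1  0.4 -0. ] M [-0.   -0.16  0.02] op 0.0549
above fine t 23.41 tcp [0.4238 0.2057 0.1012] F [-0.2 -0.1  0.1] M [ 0.12 -0.1  -0.02] op 0.0599
```

View pics/seated1.png

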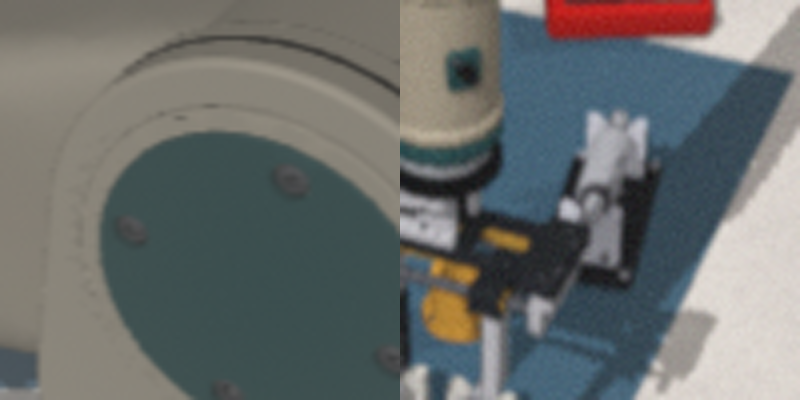

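The side view shows the coarse screw lying in the near gauge; the arm hides it from the top. I'll check it numerically later. Next is the fine screw.

```bash
python3 - <<'E'
from h import *
x,y,w=FINE; x-=.003
arm.servo_line(tcp(x,y,.062),rate=.12); st("down")
claw.command_gripper(.02,5); s=st("soft")
if abs(s["ft_force"][0])>2:
    x=s["tool_pos"][0]; arm.servo_line(tcp(x,y,.062),rate=.05); st("shift")
claw.command_gripper(.02,45); s=st("grip"); print("grip z ref",s["tool_pos"][2]-DZ+GD)
arm.servo_line(tcp(x,y,.075),rate=.05); st("lift1")
arm.servo_line(tcp(x,y,.165),rate=.2)
gx,gy,gw=G_F; gx-=.002
arm.reach(tcp(gx,gy,.15),R(gw+np.pi)); st("hover")
arm.servo_line(tcp(gx,gy,.08),rate=.12); base=F(5); print(base)
a,da=cams.snapshot("top"); b,db=cams.snapshot("side"); np.savez("hov2.npz",a=a,da=da,b=b,db=db)
im=np.hstack([cv2.resize(a[130:280,270:420],(400,400),interpolation=2),cv2.resize(b[130:230,230:330],(400,400),interpolation=2)])
cv2.imwrite("pics/hov2.png",im[:,:,::-1])
np.save("p.npy",np.r_[tcp(gx,gy,.08),base])
E
```

```text
down t 24.49 tcp [0.4238 0.2072 0.0139] F [-0.1 -0.4  0.4] M [ 0.16  0.   -0.  ] op 0.06
soft t 25.02 tcp [0.4242 0.2068 0.0137] F [ 1.1 -0.3  1. ] M [-0.01 -0.32 -0.06] op 0.0331
grip t 25.23 tcp [0.4242 0.2068 0.0138] F [ 1.2 -0.7  3.4] M [-0.07 -0.52 -0.06] op 0.0321
grip z ref 0.062252543768942334
lift1 t 25.64 tcp [0.4233 0.2066 0.0265] F [-0.2  0.4 -3.9] M [ 0.08  0.01 -0.  ] op 0.0325
hover t 27.83 tcp [ 0.618  -0.1766  0.1006] F [ 0.2  1.  -4.3] M [ 0.04 -0.11  0.03] op 0.0321
[ 0.01899947 -0.32091953 -4.41354361]
```

View pics/hov2.png

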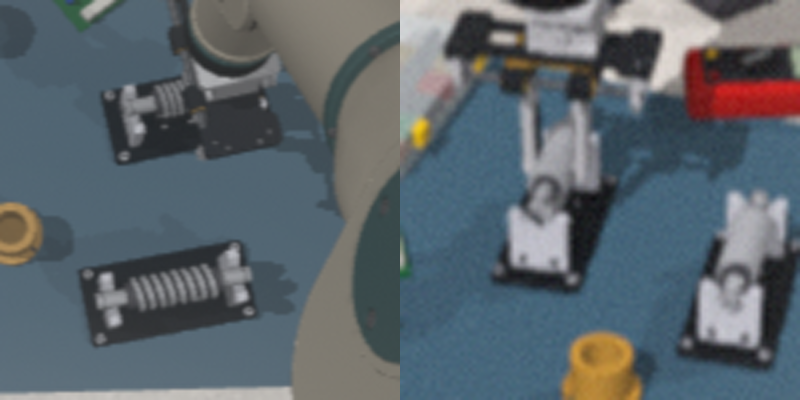

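The top crop shows the coarse screw in both V-notches of the near gauge, centred around (173,286). The fine screw is held above the far gauge. I'll lower it.

```bash
python3 - <<'E'
from h import *
v=np.load("p.npy"); p,base=v[:3],v[3:]
p[2]-=.012; arm.servo_line(p,rate=.08); print("dF",(F()-base).round(1))
p=lower(p,base); np.save("p.npy",np.r_[p,base]); st("end")
E
```

```text
dF [-0.2  0.5 -0.6]
cmd z 0.067 act 0.0671 dF [-0.1  0.7 -0.7]
cmd z 0.066 act 0.066 dF [ 0.4  0.1 -0.7]
cmd z 0.065 act 0.0654 dF [ 0.1 -0.1  3.1]
end t 30.0 tcp [ 0.6188 -0.1791  0.0169] F [-0.1 -0.9 -1.8] M [-0.01  0.05 -0.01] op 0.0323
```

```bash
python3 - <<'E'
from h import *
v=np.load("p.npy"); p,base=v[:3],v[3:]
p,ok=slide(p,base,G_F[2],step=.0007,n=11,zs=.0618); print(ok); np.save("p.npy",np.r_[p,base]); st("end")
E
```

```text
0 s 0.7 z 0.0653 dF [-0.1 -0.8  3.2] t 30.3
1 s 1.4 z 0.0643 dF [1. 2. 3.] t 31.2
2 s 2.1 z 0.0643 dF [3.6 0.7 3.1] t 31.5
3 s 2.8 z 0.0643 dF [ 4.4 -1.4  2.4] t 31.8
4 s 3.5 z 0.0643 dF [ 4.7 -1.6  3.1] t 32.1
5 s 4.2 z 0.0644 dF [ 4.3 -2.   2.9] t 32.4
6 s 4.9 z 0.0644 dF [ 5.2 -2.5  2.5] t 32.7
7 s 5.6 z 0.0644 dF [ 5.2 -3.6  2.2] t 33.0
8 s 6.3 z 0.0644 dF [ 5.6 -4.4  2. ] t 33.3
9 s 7.0 z 0.0644 dF [ 5.1 -5.4  4.4] t 33.9
10 s 7.7 z 0.0644 dF [ 5.2 -6.7  3.8] t 34.2
False
end t 34.2 tcp [ 0.6185 -0.1759  0.0159] F [ 5.3 -6.9 -0.4] M [-1.58 -1.38 -0.01] op 0.0321
```

The screw is axially trapped but only about 1 mm down, with about +5 N lateral load. I'll relieve both loads and let it sink.

```bash
python3 - <<'E'
from h import *
v=np.load("p.npy"); p,base=v[:3],v[3:]; yaw=G_F[2]
u=np.array([-np.sin(yaw),np.cos(yaw),0]); l=np.array([np.cos(yaw),np.sin(yaw),0])
p=p-u*.0045+l*.0015; p[2]+=.0005
for i in range(9):
    arm.servo_line(p,rate=.04); f=F()-base
    z=arm.read_state()["tool_pos"][2]-DZ+GD
    print("z",round(z,4),"axial",round(f@u,1),"lat",round(f@l,1),"down",round(f[2],1))
    if f[2]>8 or z<.0620: break
    p=p+u*np.clip(f@u/3,-1,1)*.0006+l*np.clip(f@l/3,-1,1)*.0006
    if f[2]<6: p[2]-=.0005
np.save("p.npy",np.r_[p,base]); st("end")
E
```

```text
z 0.0638 axial -2.1 lat 2.4 down 3.3
z 0.0634 axial -1.2 lat 1.0 down 4.4
z 0.0629 axial -0.6 lat 1.4 down 4.3
z 0.0624 axial 0.1 lat 1.1 down 3.8
z 0.0623 axial 1.5 lat -0.5 down 8.8
end t 35.72 tcp [ 0.6204 -0.1758  0.0138] F [-0.8  1.2  4.2] M [ 0.2   0.16 -0.09] op 0.032
```

It sank to 0.0623, matching the grip reference of 0.0622, with a firm stop and forces balanced. It's seated, so I'll release, retreat and check.

```bash
python3 - <<'E'
from h import *
v=np.load("p.npy"); p,base=v[:3],v[3:]
p[2]+=.0005; arm.servo_line(p,rate=.04)
claw.command_gripper(.036,5); claw.command_gripper(.055); st("open")
arm.servo_line(p+[0,0,.13],rate=.2)
arm.move_joints([1.243,.628,.038,1.517,-.027,.996,-.02]); st("away")
S=[cams.snapshot("top") for _ in range(6)]; a=np.mean([s[0].astype(np.float32) for s in S],0).astype(np.uint8); d=np.median([s[1] for s in S],0)
T=[cams.snapshot("side") for _ in range(6)]; b=T[0][0]; db=np.median([s[1] for s in T],0)
np.savez("fin.npz",a=a,d=d,b=b,db=db)
for n,dd in(("top",d),("side",db)):
  uv=np.indices(dd.shape)[::-1].reshape(2,-1).T; Q=deproj(n,uv,depth=dd.ravel())
  for nm,(gx,gy,w) in dict(coarse=G_C,fine=G_F).items():
    u=np.array([-np.sin(w),np.cos(w)]); l=np.array([np.cos(w),np.sin(w)])
    L=(Q[:,:2]-[gx,gy])@l; U=(Q[:,:2]-[gx,gy])@u
    for t,lo,hi in(("end+",.069,.076),("journal+",.048,.056),("thread+",.02,.037),("thread0",-.02,.02),("thread-",-.037,-.02),("journal-",-.056,-.048),("end-",-.076,-.069)):
        s=Q[(U>lo)&(U<hi)&(abs(L)<.02)&(Q[:,2]>.05)]; m=(U>lo)&(U<hi)&(abs(L)<.02)&(Q[:,2]>.05)
        if len(s): print(n,nm,t,len(s),"ztop %.4f lat %.4f"%(np.percentile(s[:,2],90),L[m].mean()))
    m=(abs(L)<.007)&(Q[:,2]>.05)&(abs(U)<.1); print(n,nm,"extent",U[m].min().round(4),U[m].max().round(4))
im=np.hstack([cv2.resize(a[150:270,285:405],(400,400),interpolation=2),cv2.resize(b[130:230,245:345],(400,400),interpolation=2)])
cv2.imwrite("pics/final.png",im[:,:,::-1])
E
```

```text
open t 36.78 tcp [ 0.6207 -0.1761  0.014 ] F [-0.1 -0.2  0. ] M [-0.03 -0.09 -0.  ] op 0.0549
away t 39.87 tcp [ 0.1707 -0.6275  0.1753] F [-0.7  0.8 -0.3] M [ 0.03  0.06 -0.01] op 0.0554
top coarse end+ 17 ztop 0.0696 lat -0.0002
top coarse journal+ 20 ztop 0.0697 lat -0.0004
top coarse thread+ 79 ztop 0.0779 lat -0.0014
top coarse thread0 187 ztop 0.0780 lat -0.0008
top coarse thread- 81 ztop 0.0781 lat -0.0011
top coarse journal- 19 ztop 0.0695 lat 0.0002
top coarse end- 13 ztop 0.0696 lat -0.0015
top coarse extent -0.0747 0.075
top fine end+ 14 ztop 0.0693 lat 0.0008
top fine journal+ 17 ztop 0.0702 lat -0.0005
top fine thread+ 75 ztop 0.0777 lat -0.0012
top fine thread0 186 ztop 0.0779 lat -0.0015
top fine thread- 78 ztop 0.0780 lat -0.0007
top fine journal- 18 ztop 0.0698 lat -0.0006
top fine end- 13 ztop 0.0695 lat 0.0003
top fine extent -0.074 0.075
side coarse end+ 19 ztop 0.0668 lat -0.0027
side coarse journal+ 17 ztop 0.0699 lat -0.0027
side coarse thread+ 27 ztop 0.0759 lat -0.0047
side coarse thread0 72 ztop 0.0761 lat -0.0025
side coarse thread- 34 ztop 0.0760 lat -0.0044
side coarse journal- 18 ztop 0.0669 lat -0.0036
side coarse end- 4 ztop 0.0662 lat 0.0029
side coarse extent -0.0716 0.0791
side fine end+ 21 ztop 0.0672 lat -0.0013
side fine journal+ 14 ztop 0.0699 lat -0.0008
side fine thread+ 32 ztop 0.0763 lat -0.0026
side fine thread0 63 ztop 0.0754 lat -0.0046
side fine thread- 26 ztop 0.0760 lat -0.0037
side fine journal- 15 ztop 0.0666 lat -0.0046
side fine end- 4 ztop 0.0661 lat -0.0045
side fine extent -0.0729 0.0794
```

View pics/final.png

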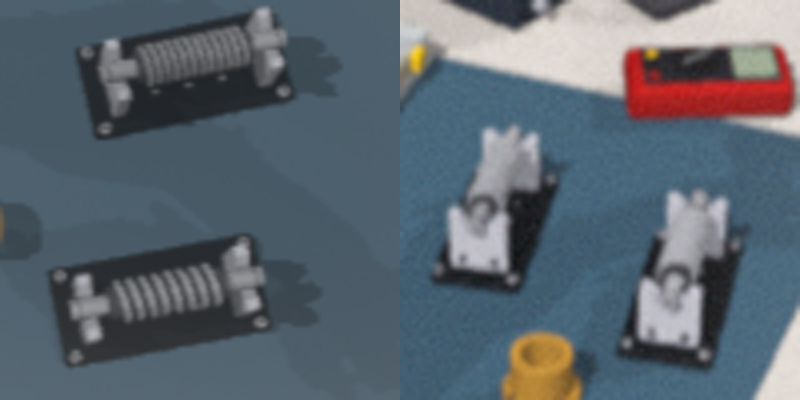

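Both screws lie level with both ends in the Vs. Thread tops read 0.078 (top camera) and 0.076 (side) against 0.077 expected seated and 0.080 riding high. They extend about ±75 mm about centre, and lateral offset is within 1.5 mm in the top view. Handing in.

```bash
python3 - <<'E'
from h import *
arm.finish_job(); print(arm.read_state()["t"])
E
```

```text
the job is handed in; nothing more can be done
the job is handed in; nothing more can be done
```

The job is handed in: the coarse (10 mm) screw is on the nearer gauge and the fine (7 mm) screw is on the farther one. My checks show both in mesh, with about 40 s of the 64 s used; no verdict is reported.

**Placing:** Each screw first rode about 3 mm high. I slid it lengthways under a light load (contact force stayed below about 10 N) until it dropped. The fine screw sank to its seated height with a firm stop. The coarse one was about 0.6 mm above its seated height when I let go of it.

**Last checks:**
- **Height:** thread tops read 78 mm in the top camera and 76 mm in the side camera. Seated should be 77 mm and out of mesh 80 mm. Both screws read the same and lie level.
- **Position:** in the top view both screws are centred lengthways to about 1 mm and within about 1.5 mm sideways. The side camera put them 2–4 mm off both ways; I trusted the top view because the side camera sees the screws at an angle.
- **Other items:** I did not measure the guide rod or the other bench items at the end. The pictures show no disturbance.

**What went wrong or disagreed:**
- **Tool height:** the reported tool height was about 30 mm too low compared with both depth cameras. The first grasp closed over the top of the coarse screw and slipped off; I corrected for this and the next grasp held.
- **Telling the gauges apart:** the camera evidence was clear for the far gauge but weak for the near one. The drop into mesh on each gauge confirmed the choice.

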